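# Change over the push-lid screw boxes

### The job

Of the three push-lid screw boxes on the bench, shut the blue one, which stands open, and open the red one, which is shut: press the black pad on a lid down until the push-push latch clicks over, then let go and check that the blue lid stays down and the red lid has sprung up. Leave the yellow box shut and do not knock or shift the green spray can.

Things in the scene. Friction and masses are not known exactly. Their poses are not given: they have to be found in the camera images.
- red_pad (a point): Top centre of the black press pad (44x50 mm) near the red lid's front edge. z: lid's normal; x: from pad to hinge, 105 mm off, 94 mm above the bench. Shut: lid level, pad at 103 mm. Open: lid leans 0.42 rad, pad at 145 mm and 13 mm nearer the hinge. Starts shut. Any lid changes over if its pad is pressed below 95 mm (stop at 91; aim for 93; takes 1-4 N) and let go; pressed less it may not.
- blue_pad (a point): The same point and axes on the blue lid; same make and sizes; starts open. All boxes are fixed, level, yawed up to 20 degrees: grey, 155 mm (x) by 115 mm (y), 100 mm high. The lid (140x101 mm) lies inside the rim, hinged on the side away from the robot. Push-push: once let go, a lid that was open stays shut; one that was shut springs open by itself (back right off it, straight up).
- yellow_pad (a point): The same point and axes on the yellow lid of a third box of the same make and sizes. Starts shut and must stay shut.
- can_mid (a point): Middle (85 mm up) of an upright green spray can, 54 mm across, 170 mm tall, loose on the bench to the left of the boxes; z is its axis.

How it is judged:
By the outcome, as a careful person would: the job done as asked, in the order asked, and still so for the second after the job is handed in, with the robot touching nothing.
It also fails if it takes over 48 s, if anything falls off the work surface, if the arm or the gripper's body presses on something with over 40 N, if the wrist force passes 120 N, or if a joint passes its speed limit or range.

### The arm

A 6-joint arm with a two-finger parallel gripper is mounted at the origin on the work surface. World frame = base frame: x ahead of the robot, y to its left, z up, the work surface at z = 0. Lengths are in m, angles in degrees, forces in N, time in s.
With the tool pointing down it reaches from about 0.325 to 0.85 m from the base axis. Payload 15.5 kg.
Tool frame: the origin (TCP) lies at the very end of the fingers, on their centre line; the grasp point (between the pads) lies arm.grip_depth behind it (arm.grip_depth is the distance from the TCP to the grasp point, in m); z points along the fingers, y is the direction in which the jaws open and shut (so a half turn about z gives the same grasp; the last joint's range is limited). The gripper opens to 91 mm and grips with 3 to 60 N. Pads are 32 mm wide; open, the fingers measure 118 mm over their backs; the gripper's body (76 mm by 178 mm) begins 60 mm behind the grasp point.
Start: joints at [60.59, 28.281, 77.091, -0, 74.628, -5.472], TCP at [0.254, 0.571, 0.214] pointing down, gripper open.
Joint ranges: [-166.48, 166.48], [-47.26, 123.95], [12.59, 153.08], [-70.14, 250.14], [6.76, 159.57], [-176.63, 176.63]. Speed limits (degrees/s): [108.29, 108.29, 147.25, 172.46, 172.46, 172.46].

### API

Orientations are given as a 3x3 rotation matrix whose columns are the frame's x, y, z axes.
In Python, from rig import arm gives the robot as it stands. Calls block until the motion is done:
- arm.move_to(position, orientation): joint-space move of the TCP to a pose.
- arm.move_l(position, orientation=None, feed=0.15): straight line of the TCP; orientation=None keeps the orientation; feed is the mean speed in m/s.
- arm.move_joints(angles): joint-space move.
- arm.grip(opening): finger opening in m; the grip force is fixed at half the most; returns when the fingers have stopped.
- arm.sleep(seconds).
- arm.solve_ik(position, orientation): joint angles nearest the present ones, or None.
- arm.snapshot(name): name is "scene" or "top" or "wrist"; returns the picture (480x640x3 uint8, red, green, blue); there is no depth.
- arm.get_calibration(name): a dict with "intrinsics" (3x3 intrinsics, pixels), "cam_to_world" (4x4, takes a point from camera to world coordinates). Camera axes: x right, y down, z forward; pixel columns grow to the right and rows downward; lengths in m; the calibration is good to about 2 mm. A picture is of the moment at which its call begins: read the wrist's pose just before it. get_calibration takes no time and is no camera call; for the wrist camera it gives the pose at the moment of the call.
A pose or a line that the arm cannot do raises arm.Unreachable and nothing moves.
- arm.sign_off(): hands the job in, once; it reports no verdict.
Readings, each from a call of its own:
- arm.current_t(): time.
- arm.current_joint_positions(): joint angles.
- arm.current_dq(): joint speeds.
- arm.current_tau(): joint torques, N m.
- arm.current_ee_pos(): TCP position.
- arm.current_tool_rot(): TCP orientation.
- arm.current_force(): force on the tool from outside, world axes, zero at the start.
- arm.current_torque(): the same for the moment, N m.
- arm.current_width(): finger opening in m.
Only numpy, scipy, OpenCV 4.12 (cv2) and the standard library are available. Lean on these libraries where they do the work, as an engineer would, in place of code of your own. Each camera call takes 0.05 s, during which the arm holds its last target.

## Working session

There is one attempt and no reset: what is moved stays moved. The work goes in short steps, each a Python script; the robot and the scene stay as the last script left them, time stands still between calls to the robot, and variables do not carry over. Pictures are saved under pics/ and viewed, and the job is handed in when it is done.

```bash
mkdir -p pics; python3 - <<'E'
from rig import arm
import cv2,numpy as np
for n in ("scene","top","wrist"):
    im=arm.snapshot(n); cv2.imwrite(f"pics/{n}0.png",im[:,:,::-1]); c=arm.get_calibration(n)
    print(n,np.round(c["intrinsics"],1).tolist(),np.round(c["cam_to_world"],3).tolist())
print(arm.current_t(),arm.grip_depth,arm.current_tool_rot().round(3))
E
```

```text
scene [[586.3, 0.0, 311.6], [0.0, 586.3, 243.6], [0.0, 0.0, 1.0]] [[0.883, 0.244, -0.401, 0.924], [0.469, -0.487, 0.737, -0.659], [-0.015, -0.839, -0.545, 0.685], [0.0, 0.0, 0.0, 1.0]]
top [[614.3, 0.0, 327.2], [0.0, 614.3, 240.5], [0.0, 0.0, 1.0]] [[-0.02, -0.996, 0.087, 0.416], [-1.0, 0.021, 0.009, 0.07], [-0.011, -0.087, -0.996, 1.413], [0.0, 0.0, 0.0, 1.0]]
wrist [[427.2, 0.0, 319.1], [0.0, 427.2, 239.0], [0.0, 0.0, 1.0]] [[0.406, 0.885, 0.228, 0.189], [0.914, -0.393, -0.103, 0.6], [-0.002, 0.25, -0.968, 0.384], [0.0, 0.0, 0.0, 1.0]]
0.15 0.0188 [[-0.914  0.406 -0.   ]
 [ 0.406  0.914 -0.001]
 [ 0.    -0.001 -1.   ]]
```

View pics/scene0.png

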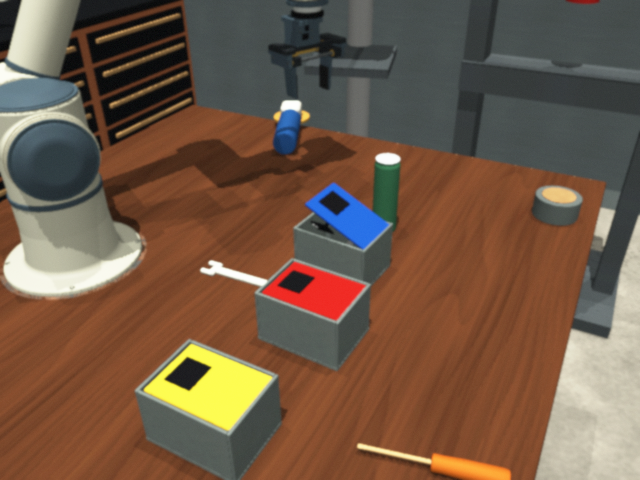

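View pics/top0.png

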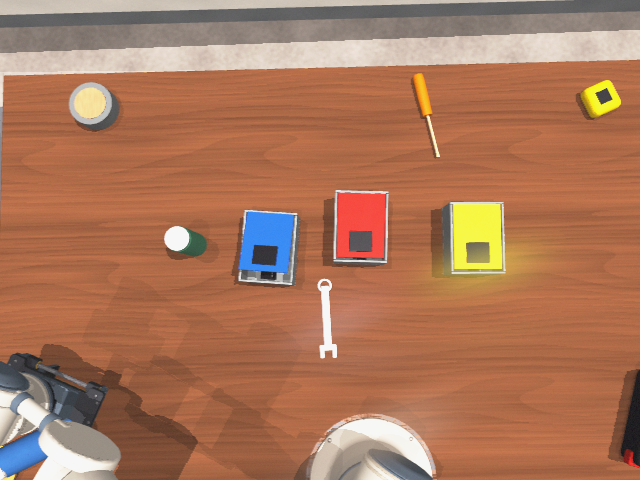

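View pics/wrist0.png

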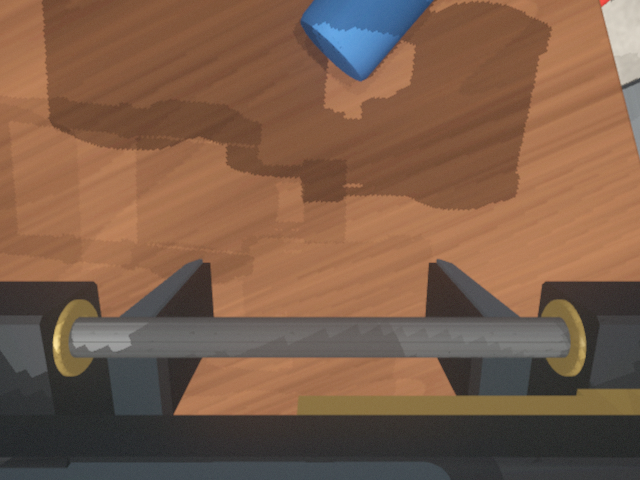

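The top view shows the blue pad near (265,255) on the raised lid, the red pad near (361,241), the yellow pad near (478,252) and the can top near (177,239). The scene view agrees that blue is open and the other two are shut.

```bash
cat > h.py <<'E'
import cv2,numpy as np
def ray(c,uv,z):
    K=c["intrinsics"];T=c["cam_to_world"]
    d=T[:3,:3]@np.linalg.solve(K,[uv[0],uv[1],1.]);o=T[:3,3]
    return o+d*(z-o[2])/d[2]
def raydir(c,uv):
    d=c["cam_to_world"][:3,:3]@np.linalg.solve(c["intrinsics"],[uv[0],uv[1],1.]);return c["cam_to_world"][:3,3],d/np.linalg.norm(d)
def tri(c1,u1,c2,u2):
    o1,d1=raydir(c1,u1);o2,d2=raydir(c2,u2)
    s=np.linalg.lstsq(np.c_[d1,-d2],o2-o1,rcond=None)[0]
    a=o1+d1*s[0];b=o2+d2*s[1];return (a+b)/2,np.linalg.norm(a-b)
H={"red":[(0,8),(172,180)],"yellow":[(24,35)],"blue":[(100,120)],"green":[(55,90)]}
def lid(bgr,col,roi):
    """lid box, pad box(minAreaRect) in roi x0,y0,x1,y1"""
    hsv=cv2.cvtColor(bgr,cv2.COLOR_BGR2HSV);m=np.zeros(hsv.shape[:2],np.uint8)
    for a,b in H[col]: m|=cv2.inRange(hsv,(a,150,120),(b,255,255))
    k=np.zeros_like(m);x0,y0,x1,y1=roi;k[y0:y1,x0:x1]=255;m&=k
    cs=cv2.findContours(m,cv2.RETR_EXTERNAL,cv2.CHAIN_APPROX_NONE)[0]
    c=max(cs,key=cv2.contourArea);hull=cv2.convexHull(c)
    f=np.zeros_like(m);cv2.fillPoly(f,[hull],255)
    f=cv2.erode(f,np.ones((3,3)))
    p=cv2.bitwise_and(f,cv2.inRange(hsv,(0,0,0),(180,255,90)))
    cs=cv2.findContours(p,cv2.RETR_EXTERNAL,cv2.CHAIN_APPROX_NONE)[0]
    pc=max(cs,key=cv2.contourArea)
    M=cv2.moments(pc)
    return cv2.minAreaRect(hull),cv2.minAreaRect(pc),(M["m10"]/M["m00"],M["m01"]/M["m00"]),hull,pc
E
python3 - <<'E'
from rig import arm
from h import *
np.set_printoptions(precision=4,suppress=True)
ct=arm.get_calibration("top");cs=arm.get_calibration("scene")
t=cv2.imread("pics/top0.png");s=cv2.imread("pics/scene0.png")
R={"blue":((225,195,310,295),(290,170,400,255),.145),"red":((325,180,395,270),(250,250,380,330),.103),"yellow":((435,190,515,280),(130,330,290,440),.103)}
for k,(a,b,z) in R.items():
    l=lid(t,k,a);q=lid(s,k,b)
    for im,r in((t,l),(s,q)):
        cv2.drawContours(im,[r[3]],0,(255,0,255),1);cv2.drawContours(im,[r[4]],0,(0,255,0),1)
    print(k,l[2],q[2],"planeT",ray(ct,l[2],z),"planeS",ray(cs,q[2],z),"tri",*tri(ct,l[2],cs,q[2]))
    zl=.103 if k!="blue" else .145
    bx=np.array([ray(ct,p,zl)[:2] for p in cv2.boxPoints(l[0])]);e=np.roll(bx,-1,0)-bx
    print("  lid sides",np.linalg.norm(e,axis=1),np.degrees(np.arctan2(e[:,1],e[:,0])), "ctr",bx.mean(0))
    bx=np.array([ray(ct,p,zl)[:2] for p in cv2.boxPoints(l[1])]);e=np.roll(bx,-1,0)-bx
    print("  pad sides",np.linalg.norm(e,axis=1))
print("can",ray(ct,(177,239),.17))
cv2.imwrite("pics/d.png",cv2.resize(t[170:300,150:530],None,fx=2,fy=2,interpolation=0));cv2.imwrite("pics/e.png",cv2.resize(s[160:460,120:420],None,fx=2,fy=2,interpolation=0))
E
```

```text
blue (264.18103818103816, 254.6233376233376) (333.9237472766884, 202.45915032679738) planeT [0.4998 0.2128 0.145 ] planeS [0.498  0.2168 0.145 ] tri [0.4998 0.2126 0.1475] 0.00036231813241064596
  lid sides [0.1248 0.1016 0.1246 0.1008] [ -6.7814 -97.6009 172.831   82.5148] ctr [0.5266 0.2088]
  pad sides [0.0387 0.0489 0.0387 0.0488]
red (357.7317317317317, 237.35135135135135) (295.7634961439589, 281.4083119108826) planeT [0.5355 0.0167 0.103 ] planeS [0.5268 0.0149 0.103 ] tri [0.5318 0.0145 0.1054] 0.008263728078604891
  lid sides [0.1012 0.138  0.1002 0.1381] [-91.2454 178.401   88.8216  -1.2193] ctr [0.5623 0.0101]
  pad sides [0.0331 0.045  0.0331 0.0449]Traceback (most recent call last):
  File "<stdin>", line 8, in <module>
  File "h.py", line 24, in lid
    pc=max(cs,key=cv2.contourArea)
ValueError: max() iterable argument is empty
```

The threshold cuts off the glossy pads in the top view. I'll take the pad as the hole in the lid colour instead.

```bash
sed -i 's/p=cv2.bitwise_and(f,cv2.inRange(hsv.*/p=cv2.bitwise_and(f,255-m)/' h.py
python3 - <<'E'
from rig import arm
from h import *
np.set_printoptions(precision=4,suppress=True)
ct=arm.get_calibration("top");cs=arm.get_calibration("scene")
t=cv2.imread("pics/top0.png");s=cv2.imread("pics/scene0.png")
R={"blue":((225,195,310,295),(290,170,400,255),.145),"red":((325,180,395,270),(250,250,380,330),.103),"yellow":((435,190,515,280),(130,330,290,440),.103)}
for k,(a,b,z) in R.items():
    l=lid(t,k,a);q=lid(s,k,b)
    for im,r in((t,l),(s,q)):
        cv2.drawContours(im,[r[3]],0,(255,0,255),1);cv2.drawContours(im,[r[4]],0,(0,255,0),1)
    print(k,l[2],q[2],"planeT",ray(ct,l[2],z),"planeS",ray(cs,q[2],z),"tri",*tri(ct,l[2],cs,q[2]))
    bx=np.array([ray(ct,p,z)[:2] for p in cv2.boxPoints(l[0])]);e=np.roll(bx,-1,0)-bx
    print("  lid sides",np.linalg.norm(e,axis=1),np.degrees(np.arctan2(e[:,1],e[:,0])), "ctr",bx.mean(0))
    bx=np.array([ray(ct,p,z)[:2] for p in cv2.boxPoints(l[1])]);e=np.roll(bx,-1,0)-bx
    print("  pad sides",np.linalg.norm(e,axis=1))
print("can",ray(ct,(177,239),.17))
cv2.imwrite("pics/d.png",cv2.resize(t[170:300,150:530],None,fx=2,fy=2,interpolation=0));cv2.imwrite("pics/e.png",cv2.resize(s[160:460,120:420],None,fx=2,fy=2,interpolation=0))
E
```

```text
blue (264.28154541718044, 254.6420057542129) (334.06379821958456, 202.60039564787337) planeT [0.4998 0.2125 0.145 ] planeS [0.4985 0.2164 0.145 ] tri [0.5    0.2125 0.1473] 0.0007302243937786133
  lid sides [0.1248 0.1016 0.1246 0.1008] [ -6.7814 -97.6009 172.831   82.5148] ctr [0.5266 0.2088]
  pad sides [0.0393 0.05   0.0393 0.0499]
red (360.2641360221431, 240.83274021352312) (295.7225622195022, 281.34924520603835) planeT [0.5279 0.0114 0.103 ] planeS [0.5267 0.015  0.103 ] tri [0.5281 0.0118 0.1055] 0.0008617597820630977
  lid sides [0.1012 0.138  0.1002 0.1381] [-91.2454 178.401   88.8216  -1.2193] ctr [0.5623 0.0101]
  pad sides [0.0471 0.0429 0.047  0.0429]
yellow (477.7706909643128, 252.00683371298405) (187.58119079837618, 373.29612088407754) planeT [ 0.4988 -0.2382  0.103 ] planeS [ 0.4973 -0.2347  0.103 ] tri [ 0.499  -0.2371  0.1059] 0.0011024702637723036
  lid sides [0.1027 0.1372 0.1018 0.1373] [-91.2327 177.4589  88.834   -2.1551] ctr [ 0.5313 -0.2379]
  pad sides [0.049  0.0427 0.0488 0.0427]
can [0.5337 0.3873 0.17  ]
```

View pics/d.png

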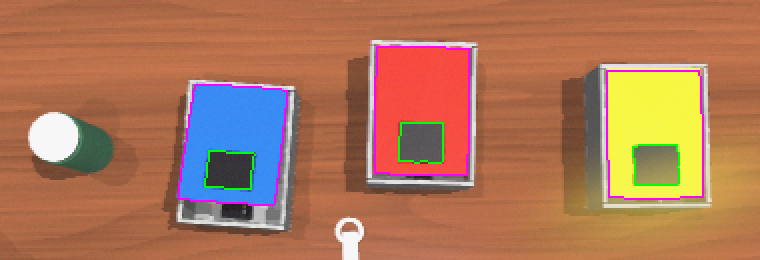

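View pics/e.png

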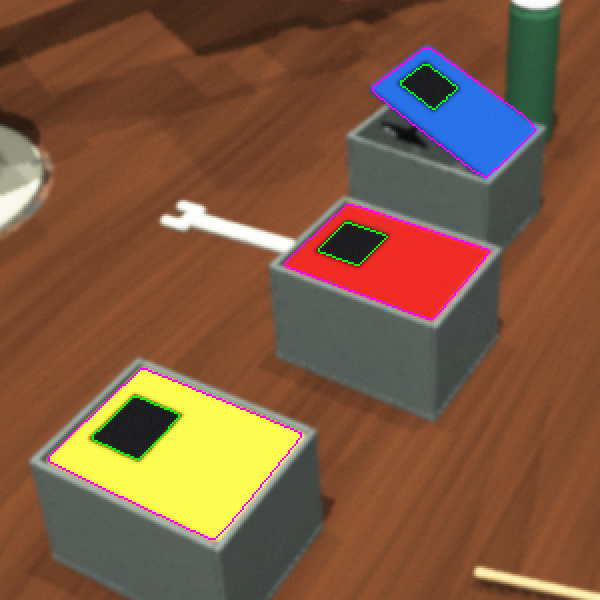

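Both lid poses check out. The rays meet within 1 mm, heights come out at 147 and 105 mm, and the pads measure 39x50 mm and 43x47 mm. I'll press blue first, following the pad's arc towards the robot.

```bash
cat >> h.py <<'E'
def Rt(yaw):
    c,s=np.cos(np.radians(yaw)),np.sin(np.radians(yaw))
    return np.array([[-c,-s,0],[-s,c,0],[0,0,-1.]])
E
python3 - <<'E'
from rig import arm
from h import *
np.set_printoptions(precision=4,suppress=True)
print("t0",arm.current_t())
arm.grip(0.0); print("w",arm.current_width())
p=np.array(arm.current_ee_pos());arm.move_l([p[0],p[1],.30],feed=.2)
yaw=-7.3;R=Rt(yaw);ax=np.array([np.cos(np.radians(yaw)),np.sin(np.radians(yaw))])
op=np.array([.500,.2125]);sh=op-.013*ax
a=op+.002*ax;b=sh+.002*ax
arm.move_to([*a,.30],R);print(arm.current_t(),arm.current_joint_positions())
arm.move_l([*a,.165],R,feed=.15);print(arm.current_force())
arm.move_l([*b,.0955],R,feed=.06)
arm.move_l([*b,.093],R,feed=.03);arm.sleep(.3)
print("bottom",arm.current_ee_pos(),arm.current_force())
arm.move_l([*b,.16],R,feed=.1);arm.move_l([*b,.28],R,feed=.2)
print(arm.current_t(),arm.current_force())
for n in("scene","top"): cv2.imwrite(f"pics/{n}1.png",arm.snapshot(n)[:,:,::-1])
E
```

```text
t0 0.15
w 0.000292411107179337
3.7083 [ 16.7123  17.4635  81.0276   0.0131  81.5196 -66.0191]
[ 0.3581  0.0269 -0.1927]
bottom [0.4893 0.214  0.0935] [-3.638  -0.1884 10.1142]
8.2 [-0.3546 -0.6385 -0.7621]
```

View pics/scene1.png

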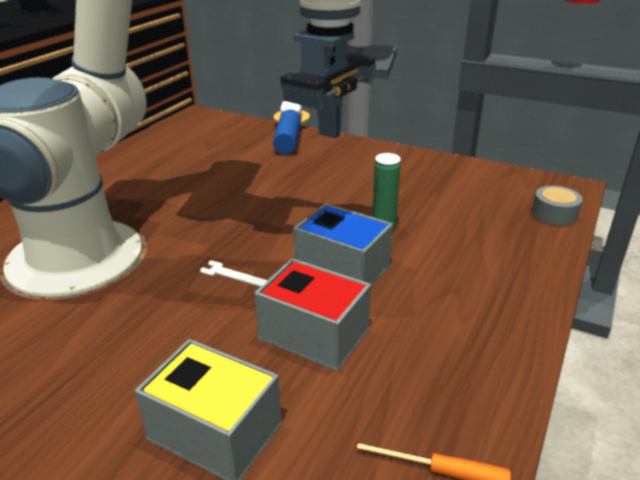

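The blue lid is down and level, with its pad at about (328,219), and the can and the other lids haven't changed. Next is red.

```bash
python3 - <<'E'
from rig import arm
from h import *
np.set_printoptions(precision=4,suppress=True)
R=Rt(-1.4);a=np.array([.528,.0115])
arm.move_to([*a,.28],R)
arm.move_l([*a,.115],R,feed=.15);print(arm.current_force())
arm.move_l([*a,.093],R,feed=.03);arm.sleep(.3)
print("bottom",arm.current_ee_pos(),arm.current_force())
arm.move_l([*a,.28],R,feed=.2)
p=[.40,-.08,.33]
arm.move_to(p,R);arm.sleep(.5)
print(arm.current_t(),arm.current_force())
for n in("scene","top"): cv2.imwrite(f"pics/{n}2.png",arm.snapshot(n)[:,:,::-1])
E
```

```text
[ 0.2088 -0.1822  0.3803]
bottom [0.528  0.012  0.0934] [-4.8704  4.9963 15.1655]
13.85 [-0.2526 -0.538   0.1607]
```

View pics/scene2.png

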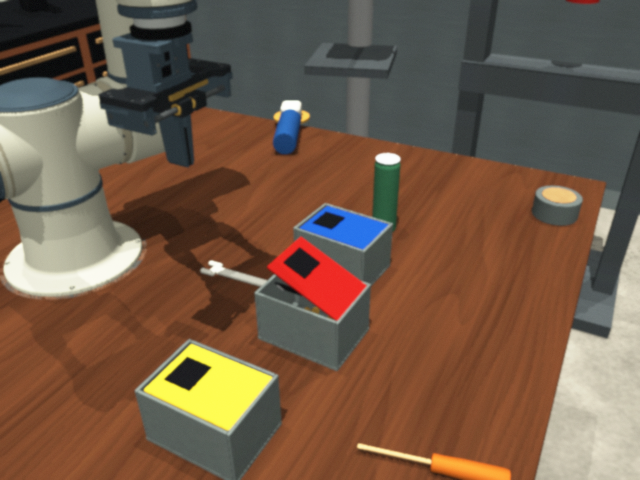

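View pics/top2.png

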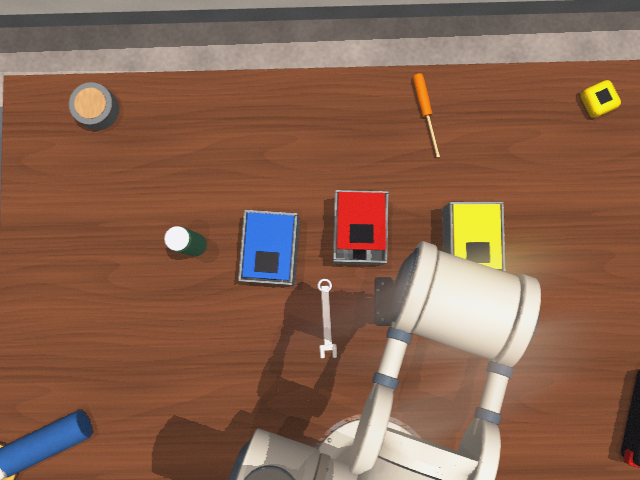

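Red is open, with its pad at (302,262) in the scene view. Blue and yellow are shut, and the can top is still at (177,239) in the top view. I'll check the heights once, then hand in.

```bash
python3 - <<'E'
from rig import arm
from h import *
ct=arm.get_calibration("top");cs=arm.get_calibration("scene")
t=arm.snapshot("top")[:,:,::-1].copy();s=arm.snapshot("scene")[:,:,::-1].copy()
for k,a,b in(("blue",(225,195,310,295),(290,195,400,255)),("red",(325,180,395,270),(260,230,375,320))):
    print(k,*tri(ct,lid(t,k,a)[2],cs,lid(s,k,b)[2]))
t0=cv2.imread("pics/top0.png");print("can roi diff",cv2.absdiff(t0,t)[220:262,160:212].max())
arm.sign_off();print(arm.current_t())
E
```

```text
blue [0.48782161 0.21319559 0.10545875] 0.0009926053242425175
red [0.54028612 0.011681   0.14722158] 0.0004450035745886858
can roi diff 53
the job is handed in; nothing more can be done
the job is handed in; nothing more can be done
```

The blue box is now shut and the red one is open, done in that order, and I handed the job in at about 14 s of the 48 s allowed. I pressed each pad with closed fingers to about 93.5 mm, then backed off and moved the arm clear.

- **Lids:** by two-view measurement the blue pad is at about 105 mm (shut) and the red pad at about 147 mm (open). Both read about 2.5 mm high, as they did before I moved anything, which is close to the calibration error.
- **Yellow box:** it still looks shut in the last pictures. I did not measure its height again.
- **Green can:** its top is at the same pixel by eye, (177,239), as at the start. The pixel-difference check on that patch was not clean: the largest difference was 53 grey levels. I put this down to the changed shadows and lighting, but did not confirm it. The fingers stayed about 17 cm from the can.
- **Forces:** at the bottom of the presses the upward force was about 10 N on blue and 15 N on red. That is above the stated 1–4 N, so the lids may have been close to their stops, but it is well within the limits.

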